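# Release the latched filter key of a bench photometer

## Robot

A 6-joint arm with a two-finger parallel gripper is mounted at the origin on the work surface. World frame = base frame: x ahead of the robot, y to its left, z up, the work surface at z = 0. Lengths are in m, angles in rad, forces in N, time in s.
With the tool pointing down it reaches from about 0.35 to 0.775 m from the base axis. Payload 7.3 kg.
Tool frame: the origin (TCP) lies at the very end of the fingers, on their centre line; the grasp point (between the pads) lies 19 mm behind it; z points along the fingers, y is the line along which they close (so a half turn about z gives the same grasp; the last joint's range is limited). The gripper opens to 92 mm and grips with 3 to 60 N. Pads are 19 mm wide; open, the fingers measure 130 mm over their backs; the gripper's body (75 mm by 190 mm) begins 47 mm behind the grasp point.
Start: joints at [-1.325, 0.342, 1.524, -0, 1.275, -0.146], TCP at [0.2, -0.485, 0.227] pointing down, gripper open.
Joint ranges: [-2.53, 2.53], [-0.77, 2.02], [0.04, 2.7], [-1, 4.14], [0.28, 2.66], [-3.11, 3.11]. Speed limits (rad/s): [2.57, 2.57, 3.14, 3.14, 3.14, 3.14].

## Interface

Orientations are given as [roll, pitch, yaw] about the fixed x, y, z axes, in that order (R = Rz(yaw) Ry(pitch) Rx(roll)).
In Python, from cell import observe, read_camera, get_calibration, hand_in, search_frame gives the robot as it stands.
- The arm moves only by the tool step_arm, never from a script. Its argument "commands" is a list of rows, each an object with "translation": the shift along the tool's x, y, z in mm, a list of three; "roll": the turn about the tool's z in rad. In form: [{"translation": [x, y, z], "roll": roll}, ...]. A call has 1 to 20 rows; each row shifts and turns the commanded pose from where the row before left it, along the tool's axes as they then stand; what a row does not reach is not made up. A row lasts 1/12 s, in which the tool goes at most 41.7 mm and 7.16 degrees, less where a joint would pass 70% of its speed; a pose out of reach is approached as far as the arm can. A call is refused whole if a number of a shift passes 41.7 or a number of a turn 0.125, either way. A call with a gripper value outside its range is refused whole. "fingers" is the opening, from 0 (shut) to 1 (fully open), set as the call begins (left out, the last holds). The fingers move at their own pace and stop on an object; "grip_force" is the grip in N (left out, the last holds). Time passes only in rows, so rows that do not move let the fingers close. It gives the time, the measured TCP pose, the force, the opening and the grip force at its end, in the units of the state.
- observe(): the state, without advancing time (a new reading comes with each control period).
- read_camera(name): name is "scene" or "top"; returns the picture (480x640x3 uint8, red, green, blue); there is no depth.
- get_calibration(name): a dict with "camera_matrix" (3x3 intrinsics, pixels), "world_from_camera" (4x4, takes a point from camera to world coordinates). Camera axes: x right, y up, looking along -z (the intrinsics and any distortion apply to the point x, -y, -z); pixel columns grow to the right and rows downward; lengths in m; the calibration is good to about 2 mm. A picture is of the moment at which its call begins. get_calibration takes no time and is no camera call.
- hand_in(): hands the job in; it is judged then, once.
Trained networks look in the newest picture that a camera, given by its name, has taken for a name from the list of things; names that differ only in an ending like _2 or _b are one class to them, and where a whole thing is asked for, a point or a joint stands for the part that bears it (a point fixed in the world has none). Each returns a list of dicts, best first, with "confidence" (0 to 1); they miss things now and then, are a little off and sometimes report something else, mostly with a low value. They report only what shows in the picture. A call takes as long as a camera call.
- search_frame(camera, name): "at" ([x, y, z] in m, in world coordinates, good to about 4 mm: the middle of the surface that is visible of it).
The state is a dict: "time": time; "qpos": joint angles; "qvel": joint speeds; "joint_efforts": joint torques, N m; "tool_pos": TCP position; "tool_rot": TCP orientation; "contact_force": force on the tool from outside, world axes, zero at the start; "torque": the same for the moment, N m; "opening": finger opening in m; "grip_force": force on a finger pad.
Only numpy, scipy, OpenCV 4.12 (cv2) and the standard library are available. Lean on these libraries where they do the work, as an engineer would, in place of code of your own. Each camera call takes 0.05 s, during which the arm holds its last target. There are 200 camera calls.

## Task

One of the four white filter keys on the photometer has been left latched down. Feel along the row with a fingertip from the knob end, tapping all four keys lightly one after the other without pushing any of them in, to find which one sits low; then press that key fully in and let it go, so that it springs up and all four stand raised. Use the fingertips only: pick nothing up, push in no raised key during the search, and leave the glassware and the other things where they stand.

Things in the scene. Friction and masses are not known exactly. Their poses are not given: they have to be found in the camera images.
- photometer: bench photometer, grey enamelled case 300 mm deep (its x) by 340 mm wide (its y), fixed on the bench. Origin: centre of its underside. x points from the operator's side to its back, y along the key row towards the knob, z up. The flat front deck is 95 mm above the bench; a hood (180 mm above the bench) begins 120 mm behind the middle of the key row.
- knob_top (a point): centre of the top of the round black knob (40 mm across, 20 mm tall) on the deck, in line with the key row, 68 mm beyond the centre of the nearest key. It marks the end of the row where the tapping starts; not to be turned.
- key_row (a point): middle of the key row at deck height, 95 mm above the bench. Keys: four identical white caps, each 32 mm deep by 24 mm wide (along the row), 38 mm centre to centre. Raised, a top is 109 mm above the bench; latched, 105 mm; pushed fully in, 101 mm. The spring resists with 3 N at the raised height and 0.25 N more per mm: 5 N fully in; a touch under 3 N moves nothing.
- key_a_top (a point): centre of the top face of one of the four keys (letters say nothing of its place in the row); moves straight down with the key. Push-push latch: pressed less than 5 mm below the raised height it goes back as it was; pressed fully in (7 mm or more down) and let go, a raised key stays latched and a latched one springs up; in between it may stop half-way: press again. Up to 20 N does no harm.
- key_b_top (a point): centre of the top face of one of the four keys (letters say nothing of its place in the row); moves straight down with the key. Works as key_a.
- key_c_top (a point): centre of the top face of one of the four keys (letters say nothing of its place in the row); moves straight down with the key. Works as key_a.
- key_d_top (a point): centre of the top face of one of the four keys (letters say nothing of its place in the row); moves straight down with the key. Works as key_a.
- cuvette: capped plastic cuvette, 15 mm square by 46 mm tall, loose, upright on the deck between keys and hood; origin at the centre of its underside
- vial: small glass vial with black cap, 22 mm across, 40 mm tall, loose, on the deck beyond key 4; origin at the centre of its underside
- cuvette_rack: grey rack with capped cuvettes, 60 x 130 x 53 mm, loose on the bench left of the photometer; origin at the centre of its underside
- reagent_bottle: amber bottle, 66 mm across, 135 mm tall, loose on the bench right of the photometer; origin at the centre of its underside
- beaker: empty glass beaker, 70 mm across, 85 mm tall, loose on the bench, far left; origin at the centre of its underside
- slide_box: slide box, 82 x 97 x 35 mm, loose on the bench, far right; origin at the centre of its underside

How it is judged:
By the outcome, as a careful person would: the job done as asked, in the order asked, and still so for the second after the job is handed in, with the robot touching nothing.
It also fails if it takes over 45 s, if anything falls off the work surface, if the arm or the gripper's body presses on something with over 40 N, if the wrist force passes 120 N, or if a joint passes its speed limit or range.

## Working session

There is one attempt and no reset: what is moved stays moved. The work goes in short steps, Python scripts to look and compute and a tool call to move; the robot and the scene stay as the last step left them, time stands still between calls to the robot, and variables do not carry over. Pictures are saved under pics/ and viewed, at most 10 in all, crops included, and the job is handed in when it is done.

Besides the shell and the picture viewer there is one more tool, called after "Request:" by a JSON object that holds its "method" and its "body". step_arm: Moves the arm, as the interface text tells. Its arguments: {"type":"object","properties":{"commands":{"type":"array"},"fingers":{"type":"number"},"grip_force":{"type":"number"}},"required":["commands"]}

```bash
mkdir -p pics
python3 - <<'E'
from cell import *
import cv2
for c in("top","scene"):
    cv2.imwrite(f"pics/{c}1.png",read_camera(c)[:,:,::-1])
    for n in("knob_top","key_a_top","key_row","cuvette","vial","photometer"):
        print(c,n,[(([round(float(v),4) for v in d["at"]]),round(d["confidence"],2)) for d in search_frame(c,n)][:6])
    k=get_calibration(c);print(k["camera_matrix"],k["world_from_camera"])
s=observe();print(s["time"],s["tool_pos"],s["tool_rot"],s["contact_force"],s["opening"])
E
```

```text
top knob_top [([0.6887, -0.0353, 0.0922], 0.77)]
top key_a_top []
top key_row [([0.6918, -0.0363, 0.0928], 0.86)]
top cuvette []
top vial [([0.6848, -0.0366, 0.0963], 0.7), ([0.5995, -0.1772, 0.1387], 0.43), ([0.5799, -0.2688, 0.0895], 0.18)]
top photometer [([0.6876, -0.0335, 0.0972], 0.69)]
[[511.6249496    0.         325.56450377]
 [  0.         511.6249496  236.98222099]
 [  0.           0.           1.        ]] [[-0.02451328  0.98625801 -0.16338373  0.35882827]
 [-0.99965319 -0.02575566 -0.00548985 -0.01728541]
 [-0.00962246  0.1631925   0.98654732  1.33919002]
 [ 0.          0.          0.          1.        ]]
scene knob_top [([0.7367, 0.0723, 0.0944], 0.93)]
scene key_a_top [([0.5974, -0.0042, 0.1053], 0.58), ([0.5411, 0.4983, 0.0569], 0.35)]
scene key_row [([0.7438, 0.0781, 0.0983], 0.83)]
scene cuvette [([0.7393, 0.0768, 0.0969], 0.32)]
scene vial [([0.6057, -0.1638, 0.1177], 0.54), ([0.5968, -0.2705, 0.0989], 0.43), ([0.7392, 0.0738, 0.0943], 0.28), ([0.6041, 0.0327, 0.1059], 0.19)]
scene photometer [([0.7405, 0.075, 0.0972], 0.58)]
[[519.42107241   0.         316.00891192]
 [  0.         519.42107241 235.4189652 ]
 [  0.           0.           1.        ]] [[-0.88831544 -0.23766867  0.39294947  1.08308259]
 [ 0.45908294 -0.48151195  0.74658495  0.95911331]
 [ 0.01177001  0.84359934  0.53684413  0.8077637 ]
 [ 0.          0.          0.          1.        ]]
0.7 [ 0.20050766 -0.48523707  0.22676526] [3.14142465e+00 1.22492506e-05 3.91757552e-01] [ 0.25495553 -0.1870256  -0.0014907 ] 0.09238720941959205
```

View pics/top1.png

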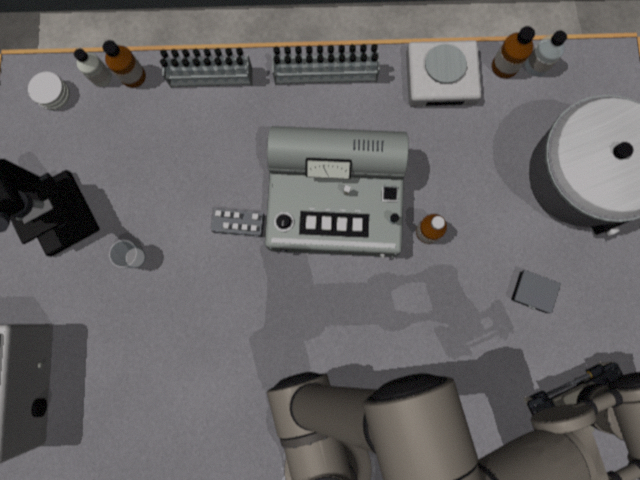

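View pics/scene1.png

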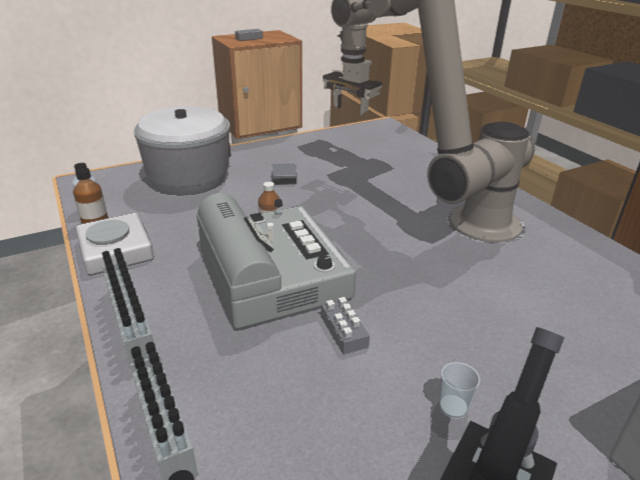

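The top view shows the knob at about (284,221), the four keys at x≈311–357, y≈224, the cuvette at (348,188) and the vial at (394,217). The scene view shows the same layout, with the knob at (325,262). The networks' positions don't match these, so I'll segment the keys.

```bash
cat > h.py <<'E'
from cell import *
import numpy as np,cv2
def bp(c,u,v,z):
    k=get_calibration(c);K=k["camera_matrix"];T=np.array(k["world_from_camera"])
    d=np.linalg.inv(K)@[u,v,1];d=T[:3,:3]@(d*[1,-1,-1]);o=T[:3,3]
    return o+d*(z-o[2])/d[2]
E
python3 - <<'E'
from h import *
im=cv2.imread("pics/top1.png")
x0,y0,x1,y1=290,205,380,245
g=im[y0:y1,x0:x1].min(2)
n,l,s,c=cv2.connectedComponentsWithStats((g>195).astype(np.uint8))
for i in range(1,n):
    if s[i,4]>20:
        w=g*(l==i); u,v=c[i]+[x0,y0]; print("key",u,v,s[i],bp("top",u,v,.109).round(4))
for nm,u,v,z in(("knob",284,221,.115),("vial",394,217,.135),("cuv",348,188,.141)): print(nm,bp("top",u,v,z).round(4))
cv2.imwrite("pics/c1.png",cv2.resize(im[170:260,255:415],None,fx=5,fy=5,interpolation=cv2.INTER_CUBIC))
im=cv2.imread("pics/scene1.png");cv2.imwrite("pics/c2.png",cv2.resize(im[195:315,240:370],None,fx=5,fy=5,interpolation=cv2.INTER_CUBIC)[:600])
E
```

```text
knob [0.6037 0.0899 0.115 ]
vial [ 0.6025 -0.1758  0.135 ]
cuv [ 0.6755 -0.0676  0.141 ]
```

View pics/c1.png

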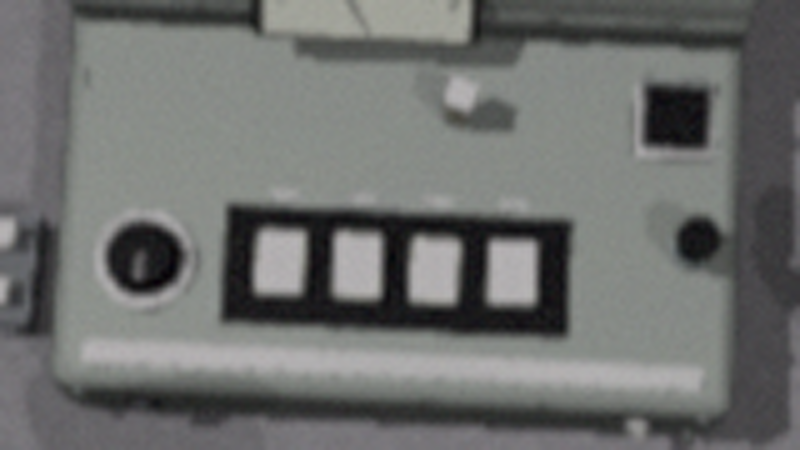

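View pics/c2.png

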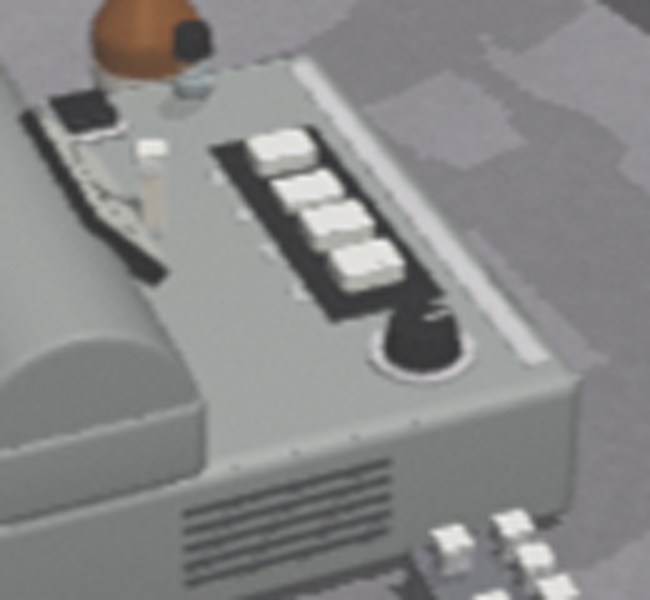

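The crops give key centres at top pixels ≈(310.8,222.4), (326.6,223), (341.8,223.8), (357.4,224.4), with the knob at (284,221.6). The third key looks slightly low, but that still has to be felt. I'll work out the row pose, cross-checking with the scene view.

Run:
```python
from h import *
P=np.array([bp("top",255+u/5,170+v/5,.108) for u,v in((279,262),(358,265),(434,269),(512,272))])
# scene crop: key top centres
Q=np.array([bp("scene",240+u/5,195+v/5,.108) for u,v in((367,258),(337,218),(307,186),(284,146))])
for X in(P,Q):print(X.round(4).tolist(),X.mean(0).round(4))
k=bp("top",284,221.6,.115);k2=bp("scene",240+420/5,195+318/5,.115);print(k,k2)
e=np.array([1.5,.5,-.5,-1.5])
for X in(P,Q):print(np.linalg.norm(X[0]-X[3])/3, np.arctan2(-(X[0]-X[3])[0],(X[0]-X[3])[1]))
```

```text
[[0.5999, 0.0249, 0.108], [0.5974, -0.0138, 0.108], [0.5944, -0.051, 0.108], [0.5919, -0.0891, 0.108]] [ 0.5959 -0.0323  0.108 ]
[[0.5998, 0.0281, 0.108], [0.5968, -0.0104, 0.108], [0.5971, -0.0439, 0.108], [0.5907, -0.0843, 0.108]] [ 0.5961 -0.0276  0.108 ]
[0.60223802 0.08995893 0.115     ] [0.60539656 0.09298583 0.115     ]
0.03808101056821193 -0.07004458276251577
0.03757367925167875 -0.08054655400817885
```

Request:
{"method": "step_arm", "body": {"commands": [{"translation":[0,0,0],"roll":-0.12},{"translation":[0,0,0],"roll":-0.12},{"translation":[0,0,0],"roll":-0.12},{"translation":[0,0,0],"roll":-0.12},{"translation":[0,0,0],"roll":-0.12},{"translation":[0,0,0],"roll":-0.12},{"translation":[0,0,0],"roll":-0.12},{"translation":[0,0,0],"roll":-0.12},{"translation":[0,0,0],"roll":-0.12},{"translation":[0,0,0],"roll":-0.1}], "fingers": 0, "grip_force": 10}}

```text
time: 1.53
tool_pos: [0.2005, -0.4852, 0.2268]
tool_rot: [-3.142, 0.0, 1.578]
contact_force: [0.3, -0.3, -0.5]
opening: 0.03
grip_force: 0.0
```

Request:
{"method": "step_arm", "body": {"commands": [{"translation":[0,0,0],"roll":0.08},{"translation":[29.9,20.1,0],"roll":0},{"translation":[29.9,20.1,0],"roll":0},{"translation":[29.9,20.1,0],"roll":0},{"translation":[29.9,20.1,0],"roll":0},{"translation":[29.9,20.1,0],"roll":0},{"translation":[29.9,20.1,0],"roll":0},{"translation":[29.9,20.1,0],"roll":0},{"translation":[29.9,20.1,0],"roll":0},{"translation":[29.9,20.1,0],"roll":0},{"translation":[29.9,20.1,0],"roll":0},{"translation":[29.9,20.1,0],"roll":0},{"translation":[29.9,20.1,0],"roll":0},{"translation":[29.9,20.1,0],"roll":0},{"translation":[29.9,20.1,0],"roll":0},{"translation":[29.9,20.1,0],"roll":0},{"translation":[29.9,20.1,0],"roll":0},{"translation":[29.9,20.1,0],"roll":0},{"translation":[29.9,20.1,0],"roll":0},{"translation":[0,0,0],"roll":0}]}}

```text
time: 3.2
tool_pos: [0.6063, 0.0278, 0.226]
tool_rot: [3.14, -0.002, 1.496]
contact_force: [-1.4, -0.6, -0.3]
opening: 0.0004
grip_force: 0.0
```

Request:
{"method": "step_arm", "body": {"commands": [{"translation":[0,0,0],"roll":0},{"translation":[0,0,25],"roll":0},{"translation":[0,0,25],"roll":0},{"translation":[0,0,25],"roll":0},{"translation":[0,0,15],"roll":0},{"translation":[0,0,0],"roll":0},{"translation":[0,0,0],"roll":0},{"translation":[0,0,0],"roll":0}]}}

```text
time: 3.87
tool_pos: [0.6042, 0.022, 0.1382]
tool_rot: [3.139, 0.0, 1.491]
contact_force: [0.0, 0.3, 0.3]
opening: 0.0006
grip_force: 0.0
```

Run:
```python
from h import *
s=observe();print(s["tool_pos"],s["tool_rot"],s["contact_force"])
a=read_camera("top");b=read_camera("scene")
cv2.imwrite("pics/d.png",np.hstack([cv2.resize(i,None,fx=4,fy=4,interpolation=cv2.INTER_CUBIC) for i in(a[160:260,270:370],b[180:280,270:370])])[:,:,::-1])
```

```text
[0.60421507 0.02200483 0.13820305] [3.13939951e+00 2.24901813e-04 1.49099294e+00] [0.04737566 0.31752897 0.31899638]
```

View pics/d.png

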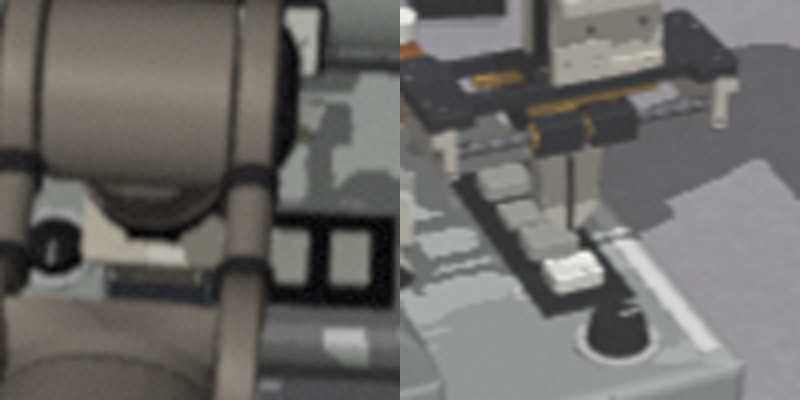

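The left half shows the arm hiding key 1 from above. The right half shows the closed fingertips hanging over key 1, ending near scene pixel (313,237). I'll check that against the calibration.

Run:
```python
from h import *
print(bp("scene",313,237,.138))
print(observe()["qpos"])
```

```text
[0.60252313 0.03074723 0.138     ]
[-8.96755445e-02  5.62244492e-01  1.42061077e+00 -1.59546772e-04
  1.15572854e+00 -1.02274722e-02]
```

Request:
{"method": "step_arm", "body": {"commands": [{"translation":[4,-4,5],"roll":0},{"translation":[0,0,5],"roll":0},{"translation":[0,0,5],"roll":0},{"translation":[0,0,3],"roll":0},{"translation":[0,0,0],"roll":0},{"translation":[0,0,0],"roll":0}]}}

```text
time: 4.47
tool_pos: [0.5999, 0.027, 0.1183]
tool_rot: [-3.141, 0.0, 1.492]
contact_force: [0.2, 0.7, 0.5]
opening: 0.0007
grip_force: 0.0
```

Request:
{"method": "step_arm", "body": {"commands": [{"translation":[0,0,4],"roll":0},{"translation":[0,0,3],"roll":0},{"translation":[0,0,0],"roll":0},{"translation":[0,0,0],"roll":0}]}}

```text
time: 4.8
tool_pos: [0.5999, 0.027, 0.1114]
tool_rot: [-3.141, 0.0, 1.492]
contact_force: [-0.7, 0.1, 0.5]
opening: 0.0003
grip_force: 0.0
```

Request:
{"method": "step_arm", "body": {"commands": [{"translation":[0,0,1],"roll":0},{"translation":[0,0,0.5],"roll":0},{"translation":[0,0,0],"roll":0},{"translation":[0,0,0],"roll":0}]}}

```text
time: 5.13
tool_pos: [0.6, 0.027, 0.1102]
tool_rot: [3.142, 0.0, 1.492]
contact_force: [-0.3, 0.6, 0.3]
opening: 0.0005
grip_force: 0.0
```

Request:
{"method": "step_arm", "body": {"commands": [{"translation":[0,0,0.5],"roll":0},{"translation":[0,0,0],"roll":0},{"translation":[0,0,0],"roll":0}]}}

```text
time: 5.38
tool_pos: [0.5999, 0.027, 0.1097]
tool_rot: [-3.142, 0.0, 1.492]
contact_force: [0.8, 0.1, 0.2]
opening: 0.0004
grip_force: 0.0
```

Request:
{"method": "step_arm", "body": {"commands": [{"translation":[0,0,0.5],"roll":0},{"translation":[0,0,0],"roll":0},{"translation":[0,0,0],"roll":0}]}}

```text
time: 5.63
tool_pos: [0.6, 0.027, 0.1093]
tool_rot: [3.141, 0.0, 1.492]
contact_force: [-0.3, -0.5, 0.2]
opening: 0.0004
grip_force: 0.5
```

Request:
{"method": "step_arm", "body": {"commands": [{"translation":[0,0,0.3],"roll":0},{"translation":[0,0,0],"roll":0},{"translation":[0,0,0],"roll":0}]}}

```text
time: 5.88
tool_pos: [0.6, 0.027, 0.1091]
tool_rot: [3.141, 0.0, 1.492]
contact_force: [-0.3, 0.2, 2.8]
opening: 0.0005
grip_force: 1.4
```

Request:
{"method": "step_arm", "body": {"commands": [{"translation":[0,0,-4],"roll":0},{"translation":[0,0,-4],"roll":0},{"translation":[-10,0,0],"roll":0},{"translation":[-14,0,0],"roll":0},{"translation":[-10,0,0],"roll":0},{"translation":[-4,0,0],"roll":0},{"translation":[0,0,0],"roll":0},{"translation":[0,0,3],"roll":0},{"translation":[0,0,3],"roll":0},{"translation":[0,0,0.5],"roll":0},{"translation":[0,0,0],"roll":0},{"translation":[0,0,0],"roll":0},{"translation":[0,0,0],"roll":0}]}}

```text
time: 6.97
tool_pos: [0.597, -0.0106, 0.1105]
tool_rot: [3.141, 0.0, 1.492]
contact_force: [-0.1, -0.1, -0.1]
opening: 0.0007
grip_force: 0.0
```

Request:
{"method": "step_arm", "body": {"commands": [{"translation":[0,0,0.5],"roll":0},{"translation":[0,0,0.5],"roll":0},{"translation":[0,0,0],"roll":0},{"translation":[0,0,0],"roll":0}]}}

```text
time: 7.3
tool_pos: [0.597, -0.0108, 0.1094]
tool_rot: [3.142, 0.0, 1.492]
contact_force: [-0.1, -0.1, 0.5]
opening: 0.0008
grip_force: 0.0
```

Request:
{"method": "step_arm", "body": {"commands": [{"translation":[0,0,0.3],"roll":0},{"translation":[0,0,0],"roll":0},{"translation":[0,0,0],"roll":0}]}}

```text
time: 7.55
tool_pos: [0.597, -0.0109, 0.1093]
tool_rot: [3.141, 0.0, 1.492]
contact_force: [-1.2, 0.5, 1.8]
opening: 0.0008
grip_force: 1.0
```

Request:
{"method": "step_arm", "body": {"commands": [{"translation":[0,0,-4],"roll":0},{"translation":[0,0,-4],"roll":0},{"translation":[-10,0,0],"roll":0},{"translation":[-14,0,0],"roll":0},{"translation":[-10,0,0],"roll":0},{"translation":[-4,0,0],"roll":0},{"translation":[0,0,0],"roll":0},{"translation":[0,0,3],"roll":0},{"translation":[0,0,3],"roll":0},{"translation":[0,0,0.5],"roll":0},{"translation":[0,0,0],"roll":0},{"translation":[0,0,0],"roll":0},{"translation":[0,0,0],"roll":0}]}}

```text
time: 8.63
tool_pos: [0.594, -0.0484, 0.1106]
tool_rot: [3.142, 0.0, 1.492]
contact_force: [-0.4, -0.5, -0.4]
opening: 0.0004
grip_force: 0.0
```

Request:
{"method": "step_arm", "body": {"commands": [{"translation":[0,0,0.5],"roll":0},{"translation":[0,0,0.5],"roll":0},{"translation":[0,0,0],"roll":0},{"translation":[0,0,0],"roll":0}]}}

```text
time: 8.97
tool_pos: [0.594, -0.0487, 0.1096]
tool_rot: [3.142, 0.0, 1.492]
contact_force: [-0.1, -0.7, -0.9]
opening: 0.0006
grip_force: 0.0
```

Request:
{"method": "step_arm", "body": {"commands": [{"translation":[0,0,0.4],"roll":0},{"translation":[0,0,0],"roll":0},{"translation":[0,0,0],"roll":0}]}}

```text
time: 9.22
tool_pos: [0.594, -0.0488, 0.1092]
tool_rot: [-3.142, 0.0, 1.492]
contact_force: [0.0, -0.2, 0.6]
opening: 0.0005
grip_force: 0.0
```

Request:
{"method": "step_arm", "body": {"commands": [{"translation":[0,0,0.3],"roll":0},{"translation":[0,0,0],"roll":0},{"translation":[0,0,0],"roll":0}]}}

```text
time: 9.47
tool_pos: [0.594, -0.0487, 0.1089]
tool_rot: [-3.142, 0.0, 1.492]
contact_force: [-0.3, -0.3, 0.7]
opening: 0.0004
grip_force: 0.0
```

Request:
{"method": "step_arm", "body": {"commands": [{"translation":[0,0,0.2],"roll":0},{"translation":[0,0,0],"roll":0},{"translation":[0,0,0],"roll":0}]}}

```text
time: 9.72
tool_pos: [0.594, -0.0487, 0.1087]
tool_rot: [-3.142, 0.0, 1.492]
contact_force: [-0.3, 0.7, 0.1]
opening: 0.0005
grip_force: 0.0
```

Request:
{"method": "step_arm", "body": {"commands": [{"translation":[0,0,0.5],"roll":0},{"translation":[0,0,0.5],"roll":0},{"translation":[0,0,0.5],"roll":0},{"translation":[0,0,0],"roll":0},{"translation":[0,0,0],"roll":0}]}}

```text
time: 10.13
tool_pos: [0.594, -0.0487, 0.1071]
tool_rot: [-3.142, 0.0, 1.492]
contact_force: [-0.1, 0.1, -0.6]
opening: 0.0003
grip_force: 0.0
```

Request:
{"method": "step_arm", "body": {"commands": [{"translation":[0,0,0.5],"roll":0},{"translation":[0,0,0.5],"roll":0},{"translation":[0,0,0.4],"roll":0},{"translation":[0,0,0],"roll":0},{"translation":[0,0,0],"roll":0}]}}

```text
time: 10.55
tool_pos: [0.5939, -0.0487, 0.1058]
tool_rot: [-3.142, 0.0, 1.492]
contact_force: [-0.7, -0.3, -0.6]
opening: 0.0003
grip_force: 0.0
```

Request:
{"method": "step_arm", "body": {"commands": [{"translation":[0,0,0.4],"roll":0},{"translation":[0,0,0],"roll":0},{"translation":[0,0,0],"roll":0}]}}

```text
time: 10.8
tool_pos: [0.594, -0.0487, 0.1054]
tool_rot: [3.141, 0.0, 1.492]
contact_force: [0.3, 0.1, 0.3]
opening: 0.0003
grip_force: 0.1
```

Request:
{"method": "step_arm", "body": {"commands": [{"translation":[0,0,0.3],"roll":0},{"translation":[0,0,0],"roll":0},{"translation":[0,0,0],"roll":0}]}}

```text
time: 11.05
tool_pos: [0.594, -0.0487, 0.1054]
tool_rot: [3.141, 0.0, 1.492]
contact_force: [-0.8, 0.0, 3.1]
opening: 0.0003
grip_force: 1.6
```

Key 3 sits at 105 mm, so it is the latched one. I'll tap key 4 before pressing it.

Request:
{"method": "step_arm", "body": {"commands": [{"translation":[0,0,-4],"roll":0},{"translation":[0,0,-4],"roll":0},{"translation":[0,0,-4],"roll":0},{"translation":[-10,0,0],"roll":0},{"translation":[-14,0,0],"roll":0},{"translation":[-10,0,0],"roll":0},{"translation":[-4,0,0],"roll":0},{"translation":[0,0,0],"roll":0},{"translation":[0,0,3],"roll":0},{"translation":[0,0,3],"roll":0},{"translation":[0,0,0],"roll":0},{"translation":[0,0,0],"roll":0},{"translation":[0,0,0],"roll":0}]}}

```text
time: 12.13
tool_pos: [0.591, -0.0862, 0.111]
tool_rot: [-3.141, 0.0, 1.492]
contact_force: [0.4, 0.2, -0.4]
opening: 0.0002
grip_force: 0.0
```

Request:
{"method": "step_arm", "body": {"commands": [{"translation":[0,0,0.5],"roll":0},{"translation":[0,0,0.4],"roll":0},{"translation":[0,0,0],"roll":0},{"translation":[0,0,0],"roll":0}]}}

```text
time: 12.47
tool_pos: [0.591, -0.0866, 0.1103]
tool_rot: [3.141, 0.0, 1.492]
contact_force: [-0.1, 0.0, 0.4]
opening: 0.0004
grip_force: 0.0
```

Request:
{"method": "step_arm", "body": {"commands": [{"translation":[0,0,0.4],"roll":0},{"translation":[0,0,0],"roll":0},{"translation":[0,0,0],"roll":0}]}}

```text
time: 12.72
tool_pos: [0.591, -0.0866, 0.1098]
tool_rot: [3.142, 0.0, 1.492]
contact_force: [-0.1, -0.5, 0.3]
opening: 0.0005
grip_force: 0.0
```

Request:
{"method": "step_arm", "body": {"commands": [{"translation":[0,0,0.4],"roll":0},{"translation":[0,0,0],"roll":0},{"translation":[0,0,0],"roll":0}]}}

```text
time: 12.97
tool_pos: [0.5909, -0.0866, 0.1094]
tool_rot: [-3.142, 0.0, 1.492]
contact_force: [0.2, 0.1, 0.2]
opening: 0.0008
grip_force: 0.0
```

Request:
{"method": "step_arm", "body": {"commands": [{"translation":[0,0,0.3],"roll":0},{"translation":[0,0,0],"roll":0},{"translation":[0,0,0],"roll":0}]}}

```text
time: 13.22
tool_pos: [0.591, -0.0866, 0.1093]
tool_rot: [3.141, 0.0, 1.492]
contact_force: [-1.9, 0.4, 2.3]
opening: 0.0005
grip_force: 1.1
```

All four keys are tapped, and only key 3 is low. Going back to press it.

Request:
{"method": "step_arm", "body": {"commands": [{"translation":[0,0,-4],"roll":0},{"translation":[0,0,-4],"roll":0},{"translation":[10,0,0],"roll":0},{"translation":[14,0,0],"roll":0},{"translation":[10,0,0],"roll":0},{"translation":[4,0,0],"roll":0},{"translation":[0,0,0],"roll":0},{"translation":[0,0,4],"roll":0},{"translation":[0,0,4],"roll":0},{"translation":[0,0,3],"roll":0},{"translation":[0,0,2],"roll":0},{"translation":[0,0,1],"roll":0},{"translation":[0,0,1],"roll":0},{"translation":[0,0,0.5],"roll":0},{"translation":[0,0,0.5],"roll":0},{"translation":[0,0,0],"roll":0},{"translation":[0,0,0],"roll":0},{"translation":[0,0,0],"roll":0}]}}

```text
time: 14.72
tool_pos: [0.5937, -0.0491, 0.1015]
tool_rot: [-3.141, 0.0, 1.491]
contact_force: [-2.4, 0.3, 5.4]
opening: 0.0002
grip_force: 2.5
```

Request:
{"method": "step_arm", "body": {"commands": [{"translation":[0,0,0.5],"roll":0},{"translation":[0,0,0.5],"roll":0},{"translation":[0,0,0],"roll":0},{"translation":[0,0,0],"roll":0},{"translation":[0,0,0],"roll":0}]}}

```text
time: 15.13
tool_pos: [0.5937, -0.049, 0.1012]
tool_rot: [3.141, 0.0, 1.491]
contact_force: [-4.3, 1.8, 10.2]
opening: 0.0004
grip_force: 5.0
```

It has bottomed out at 10 N. I'll lift straight off, then back towards the robot to look.

Request:
{"method": "step_arm", "body": {"commands": [{"translation":[0,0,-2],"roll":0},{"translation":[0,0,-3],"roll":0},{"translation":[0,0,-4],"roll":0},{"translation":[0,0,-8],"roll":0},{"translation":[0,0,-20],"roll":0},{"translation":[0,0,-30],"roll":0},{"translation":[0,0,-30],"roll":0},{"translation":[0,0,-20],"roll":0},{"translation":[0,-20,0],"roll":0},{"translation":[0,-30,0],"roll":0},{"translation":[0,-30,0],"roll":0},{"translation":[0,-30,0],"roll":0},{"translation":[0,-30,0],"roll":0},{"translation":[0,-30,0],"roll":0},{"translation":[0,-10,0],"roll":0},{"translation":[0,0,0],"roll":0},{"translation":[0,0,0],"roll":0}]}}

```text
time: 16.55
tool_pos: [0.4154, -0.0348, 0.2179]
tool_rot: [3.139, 0.0, 1.491]
contact_force: [0.1, 0.8, 0.0]
opening: 0.0006
grip_force: 0.0
```

Run:
```python
from h import *
b=read_camera("scene")
a=cv2.imread("pics/scene1.png")
cv2.imwrite("pics/e.png",np.hstack([cv2.resize(i[205:285,265:335],None,fx=5,fy=5,interpolation=cv2.INTER_CUBIC) for i in(a,b[:,:,::-1])]))
```

```text
(no output)
```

View pics/e.png

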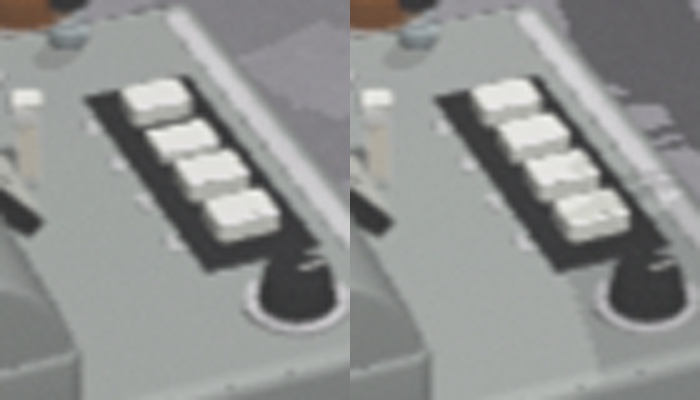

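In the before/after crops, key 3 moved from about (183,138) to (533−350,132) and its front side now shows. I'll check the shift with phase correlation, to rule out a half-way stop.

Run:
```python
from h import *
I=cv2.imread("pics/e.png");A,B=I[:,:350],I[:,350:]
f=lambda X:cv2.cvtColor(X,cv2.COLOR_BGR2GRAY)
for n,(u,v) in zip("4321",((157,99),(183,134),(212,170),(242,212))):
    t=f(A)[v-18 if 0 else v-16:v+6,u-32:u+32]; r=cv2.matchTemplate(f(B)[v-30:v+20,u-44:u+44],t,cv2.TM_CCOEFF_NORMED)
    _,m,_,p=cv2.minMaxLoc(r);print(n,p[0]-12,p[1]-14,round(m,3))
def pr(p):
    k=get_calibration("scene");T=np.linalg.inv(k["world_from_camera"]);c=(T@[*p,1])[:3]*[1,-1,-1];q=k["camera_matrix"]@c;return q[:2]/q[2]
print((pr([.594,-.049,.109])-pr([.594,-.049,.105]))*5)
```

```text
4 0 0 0.999
3 -2 -6 0.876
2 -1 0 0.963
1 -1 -1 0.903
[-0.02439388 -6.66751681]
```

Key 3 rose by 6 crop px, against 6.7 expected for the full 4 mm. The other keys have not moved.

```bash
python3 -c "
from cell import *
print(hand_in())"
```

```text
the job is handed in; nothing more can be done
None
```

I tapped all four keys in order from the knob end and only the third sat low; I pressed it fully in and let it go, the camera then showed all four raised, and I handed the job in at about 17 s.

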